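# Tap a turned spindle to the centre of the inspection pedestal

### The arm

A 6-joint arm with a two-finger parallel gripper is mounted at the origin on a cart in front of the work surface, level with it; the furniture and walls round the work are solid. World frame = base frame: x ahead of the robot, y to its left, z up, the work surface at z = 0. Lengths are in m, angles in rad, forces in N, time in s.
With the tool pointing down it reaches from about 0.375 to 0.925 m from the base axis. Payload 5.7 kg.
Tool frame: the origin (TCP) lies midway between the tips of the shut fingers; the grasp point (between the pads) lies 19 mm behind it; z points along the fingers, y is the direction in which the jaws open and shut (so a half turn about z gives the same grasp; the last joint's range is limited). The gripper opens to 88 mm and grips with 3 to 60 N. Pads are 20 mm wide; open, the fingers measure 115 mm over their backs; the gripper's body (75 mm by 178 mm) begins 61 mm behind the grasp point.
Start: joints at [-0.115, 0.359, 1.51, -0, 1.272, -0.115], TCP at [0.6, -0, 0.223] pointing down, gripper open.
Joint ranges: [-2.97, 2.97], [-1.01, 2.36], [0.21, 2.38], [-0.96, 4.11], [0.2, 2.71], [-2.98, 2.98]. Speed limits (rad/s): [2.39, 2.39, 3.14, 3.14, 3.14, 3.14].

### API

Orientations are given as [roll, pitch, yaw] about the fixed x, y, z axes, in that order (R = Rz(yaw) Ry(pitch) Rx(roll)).
In Python, from station import r gives the robot as it stands.
- The arm moves only by the tool jog_arm, never from a script. Its argument "rows" is a list of rows, each a list of 3 entries, a list of its own where there are three numbers: the shift along the world's x, y, z normalised to -1 to 1, where 1 is 0.2 m, then the turn about the world's z normalised to -1 to 1, where 1 is 60 degrees, then the closure, from 0 (fully open) to 1 (shut). In form: [[[x, y, z], spin, hand], ...]. A call has 1 to 12 rows; each row is the pose to reach, as a shift and turn from the pose measured when the call began; what a row does not reach only later rows make up. A row lasts 1/8 s, in which the tool goes at most 62.5 mm and 10.7 degrees, less where a joint would pass 70% of its speed; a pose out of reach is approached as far as the arm can. A call with a number of a shift or a turn outside -1 to 1 is refused whole. A call with a gripper value outside its range is refused whole. The fingers move at their own pace and stop on an object; the grip force is fixed at half the most. Time passes only in rows, so rows that repeat a pose let the fingers close. It gives the time, the measured TCP pose, the force and the opening at its end, in the units of the state.
- r.get_obs(): the state, without advancing time (a new reading comes with each control period).
- r.read_camera(name): name is "scene" or "side" or "wrist"; returns a dict with "image" (420x560x3 uint8, blue, green, red), "camera_matrix" (3x3 intrinsics, pixels), "rvec" (rotation vector, rad) and "tvec" (3), from world to camera coordinates, as OpenCV has them. Camera axes: x right, y down, z forward; pixel columns grow to the right and rows downward; lengths in m; the calibration is good to about 2 mm. The wrist camera is an equidistant fisheye: a pixel r from the principal point sees the ray r / f radians off the axis. A picture is of the moment at which its call begins. There is no depth.
- r.sign_off(): hands the job in, once; it reports no verdict.
The state is a dict: "clock": time; "q": joint angles; "qvel": joint speeds; "effort": joint torques, N m; "ee_pos": TCP position; "eef_rot": TCP orientation; "contact_force": force on the tool from outside, world axes, zero at the start; "torque": the same for the moment, N m; "width": finger opening in m.
Only numpy, scipy, OpenCV 4.12 (cv2) and the standard library are available. Lean on these libraries where they do the work, as an engineer would, in place of code of your own. Each camera call takes 0.05 s, during which the arm holds its last target.

### The job

A turned steel spindle stands off-centre on the small round inspection pedestal. With light taps or nudges of the outside of the fingers, centre it on the pedestal to within 5 mm and leave it standing upright there. Touch it gently: do not take it between the fingers, lift it, tip it or knock it off, and leave the small jar and the glue stick beside the pedestal where they are.

Things in the scene. Friction and masses are not known exactly. Their poses are not given: they have to be found in the camera images.
- spindle: loose turned steel spindle, about 0.2 kg, round about its own z (up), 62 mm high, top-heavy; origin at the centre of its underside. From below: foot 32 mm diameter and 5 mm high; flange 42 mm diameter from 5 to 19 mm height; neck 18 mm diameter up to 37 mm; head 28 mm diameter up to the top. It slides when pushed slowly on the flange and tips when pushed near the top; about 1 to 2 N moves it.
- seat (a point): centre of the flat top face of the fixed pedestal, which is 50 mm above the desk: a round disc 76 mm in diameter, 12 mm thick, with thin dark rings turned concentrically in it (64 and 53 mm in diameter). The column below is narrower, its foot on the desk 100 mm in diameter. z is up; the yaw of the axes has no meaning.
- small_jar: bystander: brown jar with white screw lid, 45 mm diameter, 52 mm high, loose on the desk beside the pedestal; origin at the centre of its underside
- glue_stick: bystander: upright glue stick, 27 mm diameter, 92 mm high, loose on the desk beside the pedestal; origin at the centre of its underside
There are look-alikes about, which are no part of the job. There is more than one size of the spindle; the job needs the middle-sized. There is more than one size of the part that bears seat; the job needs the larger.

How it is judged:
By the outcome, as a careful person would: the job done as asked, in the order asked, and still so for the second after the job is handed in, with the robot touching nothing.
It also fails if it takes over 54 s, if anything falls off the work surface, if the arm or the gripper's body presses on something with over 40 N, if the wrist force passes 120 N, or if a joint passes its speed limit or range.

## Working session

There is one attempt and no reset: what is moved stays moved. The work goes in short steps, Python scripts to look and compute and a tool call to move; the robot and the scene stay as the last step left them, time stands still between calls to the robot, and variables do not carry over. Pictures are saved under pics/ and viewed, and the job is handed in when it is done.

Besides the shell and the picture viewer there is one more tool, called after "Request:" as name(argument=value, ...) on one line, values as JSON. jog_arm: Moves the arm, as the interface text tells. Scaled input: -1 to 1 covers 0.2 m each way for a shift and 60 degrees each way for a turn. Its arguments: {"type":"object","properties":{"rows":{"type":"array"}},"required":["rows"]}

```bash
mkdir -p pics; ls
python3 - <<'E'
from station import r
import cv2
for n in ["scene","side","wrist"]:
    d=r.read_camera(n); cv2.imwrite(f"pics/{n}0.png",d["image"]); print(n,d["camera_matrix"].round(1).tolist(),d["rvec"],d["tvec"])
print(r.get_obs())
E
```

```text
pics
scene [[501.6, 0.0, 277.0], [0.0, 501.6, 210.2], [0.0, 0.0, 1.0]] [ 0.94028816 -2.11543563  1.3466533 ] [0.42087193 0.18985784 0.60782058]
side [[387.8, 0.0, 279.4], [0.0, 387.8, 204.5], [0.0, 0.0, 1.0]] [ 0.57963907  2.74083778 -1.06148325] [ 0.41551091 -0.19856806  1.12899471]
wrist [[325.2, 0.0, 280.8], [0.0, 325.2, 206.8], [0.0, 0.0, 1.0]] [-2.86714081e+00 -3.37510871e-04  3.02337691e-03] [-0.59947258 -0.03292789  0.39164029]
{'clock': 0.15, 'q': array([-1.15117271e-01,  3.59345961e-01,  1.51117781e+00, -4.97158765e-06,
        1.27247417e+00, -1.15086157e-01]), 'qvel': array([-1.50528047e-04, -1.27311534e-03, -2.33201369e-03,  1.29486774e-03,
       -6.05578015e-05, -3.03696751e-04]), 'effort': array([ 6.01716038e-04, -5.15759647e+01, -2.71007627e+01,  6.74942834e-02,
        3.05557286e-02, -7.96465724e-05]), 'ee_pos': array([5.99477842e-01, 4.05222564e-05, 2.22001158e-01]), 'eef_rot': array([-3.14019611e+00, -1.56654270e-04,  1.57076657e+00]), 'contact_force': array([ 0.18329544, -0.01811639, -0.30617299]), 'torque': array([-0.01729146, -0.02444042, -0.01188881]), 'width': 0.08775126221665487}
```

View pics/scene0.png

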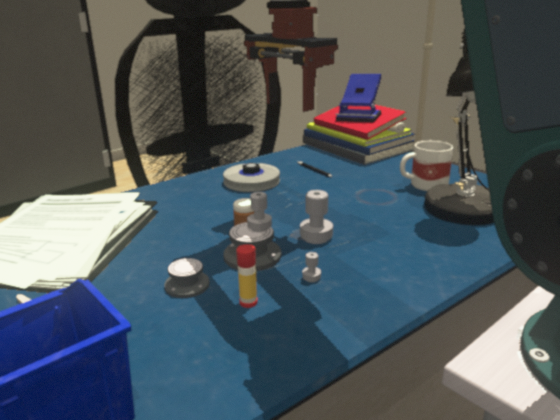

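View pics/side0.png

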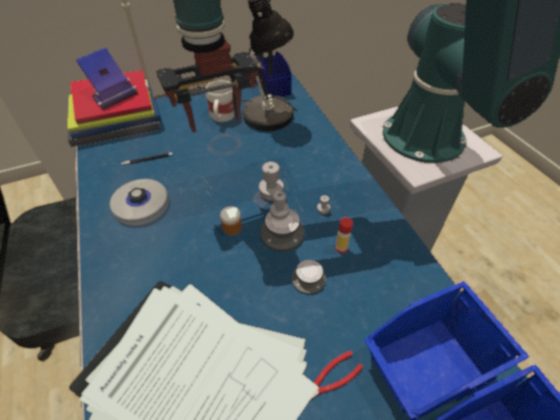

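View pics/wrist0.png

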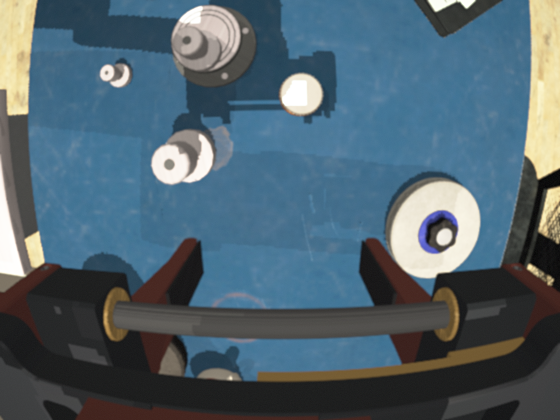

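Candidates for the spindle: scene (258,215), on the larger pedestal and mid-sized; (316,218), the larger one, on the desk; (311,268), the small one, on the desk. Candidates for the pedestal: (252,243) is the larger and (187,275) the smaller. I choose the spindle at (258,215) on the pedestal at (252,243). Next I'll check them in close crops.

Run:
```python
import cv2,numpy as np
a=cv2.imread('pics/scene0.png')[180:310,190:320]
b=cv2.imread('pics/side0.png')[175:275,240:370]
c=cv2.imread('pics/wrist0.png')[0:120,130:270]
cv2.imwrite('pics/c_scene.png',cv2.resize(a,None,fx=4,fy=4,interpolation=cv2.INTER_CUBIC))
cv2.imwrite('pics/c_side.png',cv2.resize(b,None,fx=5,fy=5,interpolation=cv2.INTER_CUBIC))
cv2.imwrite('pics/c_wrist.png',cv2.resize(c,None,fx=5,fy=5,interpolation=cv2.INTER_CUBIC))
```

```text
(no output)
```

View pics/c_scene.png

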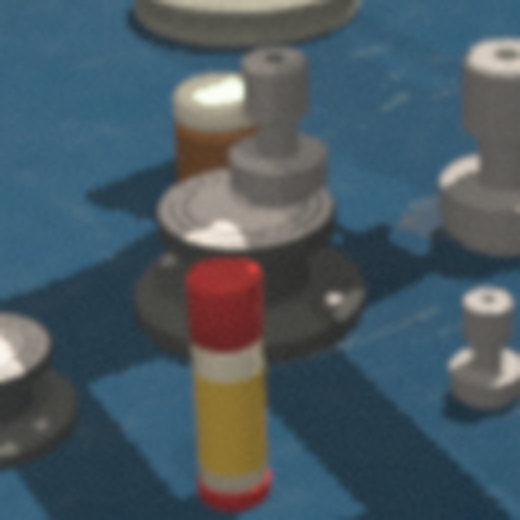

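View pics/c_side.png

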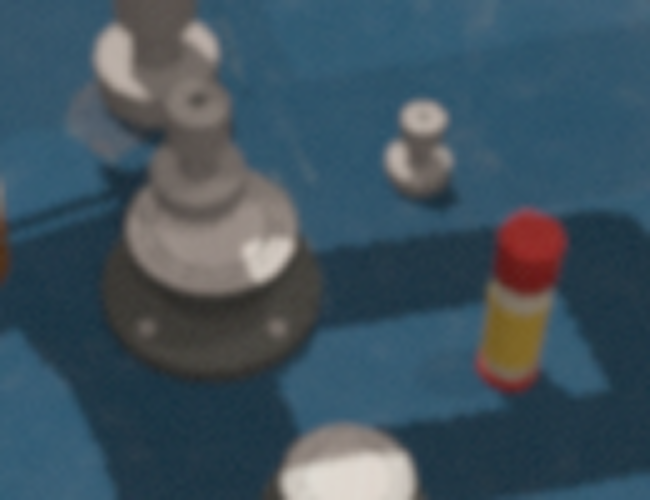

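View pics/c_wrist.png

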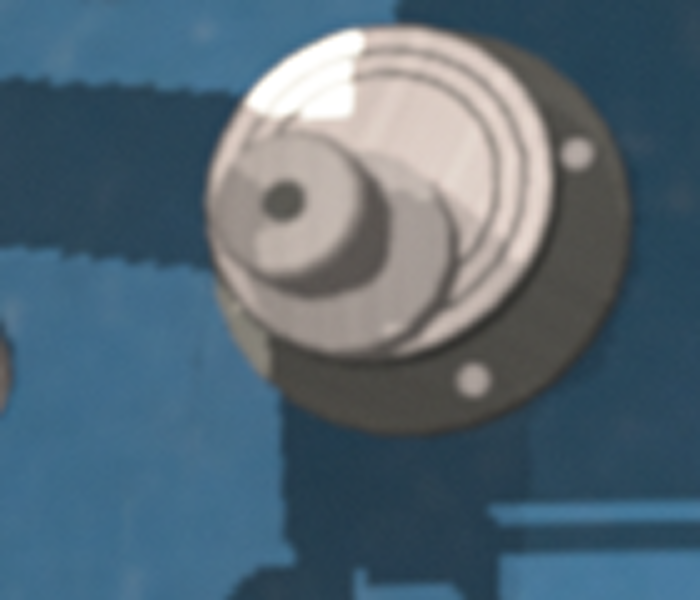

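```bash
cat > h.py <<'E'
import numpy as np,cv2
from scipy.optimize import least_squares
def cast(d,uv,z,fish=False):
    K=d["camera_matrix"];R=cv2.Rodrigues(np.array(d["rvec"],float))[0];t=np.array(d["tvec"],float)
    uv=np.atleast_2d(np.array(uv,float));p=(uv-[K[0,2],K[1,2]])/[K[0,0],K[1,1]]
    if fish:
        th=np.hypot(*p.T)[:,None]; v=np.c_[p/np.maximum(th,1e-9)*np.sin(th),np.cos(th)]
    else: v=np.c_[p,np.ones(len(p))]
    w=v@R; C=-R.T@t
    return C+w*((z-C[2])/w[:,2])[:,None]
def proj(d,P,fish=False):
    K=d["camera_matrix"];R=cv2.Rodrigues(np.array(d["rvec"],float))[0];t=np.array(d["tvec"],float)
    c=np.atleast_2d(P)@R.T+t
    if fish:
        h=np.hypot(c[:,0],c[:,1]);th=np.arctan2(h,c[:,2]);p=c[:,:2]/np.maximum(h,1e-9)[:,None]*th[:,None]
    else: p=c[:,:2]/c[:,2:]
    return p*[K[0,0],K[1,1]]+[K[0,2],K[1,2]]
def circ(P,rad=None):
    P=P[:,:2]
    if rad: s=least_squares(lambda c:np.hypot(*(P-c).T)-rad,P.mean(0)); return s.x,rad,np.abs(s.fun).max()
    s=least_squares(lambda c:np.hypot(*(P-c[:2]).T)-c[2],[*P.mean(0),.03]); return s.x[:2],s.x[2],np.abs(s.fun).max()
E
cat > a.py <<'E'
from station import r
from h import *
d={n:r.read_camera(n) for n in ["scene","side","wrist"]}
w=lambda L:np.array(L)/5.+[130-.4,-.4]
s=lambda L:np.array(L)/5.+[240-.4,175-.4]
c=lambda L:np.array(L)/4.+[190-.4,180-.4]
print('cam',-cv2.Rodrigues(d['wrist']['rvec'])[0].T@d['wrist']['tvec'])
print('head wrist',cast(d['wrist'],w([[283,202]]),.112,True), 'side',cast(d['side'],s([[198,98]]),.112),'scene',cast(d['scene'],c([[275,58]]),.112))
print('disc',circ(cast(d['wrist'],w([[207,205],[285,50],[365,27],[530,100],[553,180],[535,255]]),.05,True)))
print('ring53',circ(cast(d['wrist'],w([[497,165],[480,120],[440,85],[395,70]]),.05,True),.0265))
print('flange',circ(cast(d['wrist'],w([[455,240],[440,295],[400,340],[350,352]]),.069,True),.021))
print('disc side',circ(cast(d['side'],s([[126,225],[150,275],[210,295],[280,265],[298,225],[270,185]]),.05)))
print('disc scene',circ(cast(d['scene'],c([[158,210],[185,180],[170,230],[200,243],[245,248],[300,235],[330,210]]),.05)))
def tri(px):
    pass
print('jar lid',cast(d['wrist'],[[301,94]],.052,True),'glue scene base',cast(d['scene'],c([[235,490]]),.0),'top side',cast(d['side'],s([[533,230]]),.092),'top scene',cast(d['scene'],c([[228,270]]),.092))
print('large sp',cast(d['wrist'],[[170,164]],.08,True),cast(d['wrist'],[[193,155]],.02,True))
print('small ped', cast(d['scene'],[[187,280]],.0))
E
python3 a.py
```

```text
cam [0.60045796 0.07439378 0.3849732 ]
head wrist [[0.51965203 0.14489229 0.112     ]] side [[0.51734208 0.1430817  0.112     ]] scene [[0.51816343 0.14289837 0.112     ]]
disc (array([0.52103129, 0.16274057]), np.float64(0.037526637899059655), np.float64(0.00146902874404152))
ring53 (array([0.52047786, 0.16239826]), 0.0265, np.float64(0.00027090483596981657))
flange (array([0.52092966, 0.14442999]), 0.021, np.float64(0.00047189003599068177))
disc side (array([0.5203305 , 0.16317037]), np.float64(0.03716699344646598), np.float64(0.001210680903002137))
disc scene (array([0.51826339, 0.16227894]), np.float64(0.03676420274198956), np.float64(0.0010196057413738094))
jar lid [[0.62037621 0.09869386 0.052     ]] glue scene base [[0.41681585 0.25046885 0.        ]] top side [[0.41440777 0.24998938 0.092     ]] top scene [[0.41723619 0.24832103 0.092     ]]
large sp [[0.49121022 0.03217479 0.08      ]] [[0.49877749 0.03363286 0.02      ]]
small ped [[0.53169225 0.284748   0.        ]]
```

The crops confirm it: the 62 mm spindle stands at about (0.5195, 0.1447), with the seat of the larger, ringed pedestal at about (0.5205, 0.1627). So it needs about 18 mm in +y. I'll shut the fingers and move to the −y side of it, staying high.

Request:
jog_arm(rows=[[[-0.1,0.1,0],0,1],[[-0.2,0.2,0],0,1],[[-0.3,0.3,0],0,1],[[-0.395,0.4,0],0,1],[[-0.395,0.4,0],0,1],[[-0.395,0.4,0],0,1],[[-0.395,0.4,0],0,1],[[-0.395,0.4,0],0,1]])

```text
clock: 1.3
ee_pos: [0.5213, 0.0795, 0.2223]
eef_rot: [-3.141, 0.0, 1.57]
contact_force: [-0.5, -0.0, 0.4]
width: 0.0111
```

Run:
```python
from station import r
import cv2
o=r.get_obs();print(o['clock'],o['ee_pos'],o['eef_rot'],o['contact_force'],o['width'])
d=r.read_camera('wrist');cv2.imwrite('pics/w1.png',d['image'])
from h import *
print(cast(d,[[0,0]],0,True)[0], proj(d,[[.5195,.1447,.112],[.5205,.1627,.05]],True))
```

```text
1.3 [0.52134028 0.07946243 0.22226228] [-3.14105636e+00  2.52718210e-05  1.57000926e+00] [-0.46787517 -0.01616262  0.41284508] 0.011133608709254016
[0.06867471 0.39250357 0.        ] [[277.97744319 128.4202973 ]
 [279.51546729 108.93051863]]
```

View pics/w1.png

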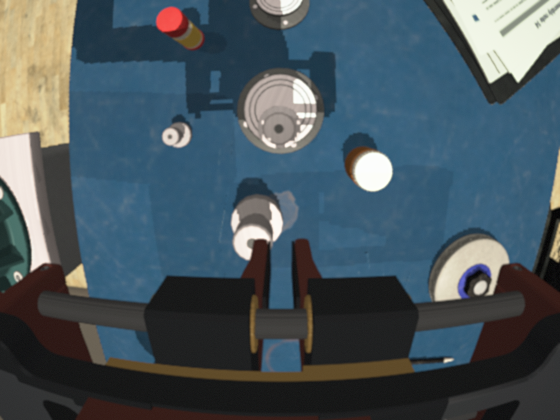

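The wrist view shows the spindle head at (278,129), on the lower part of the disc centred near (281,110). The fingers are almost shut, at (260–300, 250). I'll refine the measurement with a crop of this view while descending.

Run:
```python
import cv2
c=cv2.imread('pics/w1.png')[60:160,225:335]
cv2.imwrite('pics/c_w1.png',cv2.resize(c,None,fx=6,fy=6,interpolation=cv2.INTER_CUBIC))
```

```text
(no output)
```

View pics/c_w1.png

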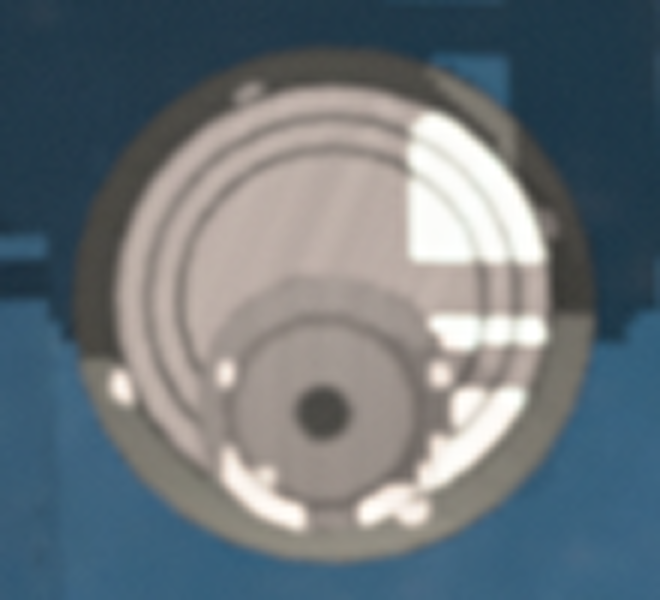

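Request:
jog_arm(rows=[[[-0.005,0.03,-0.15],0,1],[[-0.005,0.03,-0.3],0,1],[[-0.005,0.03,-0.45],0,1],[[-0.005,0.03,-0.6],0,1],[[-0.005,0.03,-0.7],0,1],[[-0.005,0.03,-0.78],0,1],[[-0.005,0.03,-0.83],0,1],[[-0.005,0.03,-0.83],0,1]])

```text
clock: 2.35
ee_pos: [0.52, 0.0855, 0.0558]
eef_rot: [-3.14, -0.0, 1.57]
contact_force: [-0.2, -0.8, -0.3]
width: 0.0001
```

Run:
```python
from station import r
from h import *
d=r.read_camera('wrist');cv2.imwrite('pics/w2.png',d['image'])
R=cv2.Rodrigues(d['rvec'])[0]; C=-R.T@d['tvec']; o=r.get_obs(); print(o['ee_pos'],C,o['contact_force'])
e=dict(d); C1=C-o['ee_pos']+[.52134,.07946,.22226]; e['tvec']=-R@C1
w=lambda L:np.array(L)/6.+[225-.42,60-.42]
print('head',cast(e,w([[322,412]]),.112,True))
print('ring64',circ(cast(e,w([[145,300],[170,210],[240,140],[335,115],[430,137],[500,205],[523,290]]),.05,True)))
print('ring53',circ(cast(e,w([[180,295],[225,190],[335,148],[440,190],[487,290]]),.05,True)))
print('flange',circ(cast(e,w([[212,345],[260,293],[325,275],[390,290],[440,350]]),.069,True)))
```

```text
[0.52039219 0.08550638 0.0563457 ] [0.52093486 0.15986831 0.21853617] [0.23144773 0.37814884 0.27357975]
head [[0.51922071 0.14482552 0.112     ]]
ring64 (array([0.52090664, 0.16197128]), np.float64(0.03211424666294605), np.float64(0.0002848341316689443))
ring53 (array([0.52053436, 0.16222831]), np.float64(0.026026318883919448), np.float64(0.00016088150344713628))
flange (array([0.51935315, 0.14568759]), np.float64(0.020022147373088824), np.float64(0.0002551712178384506))
```

View pics/w2.png

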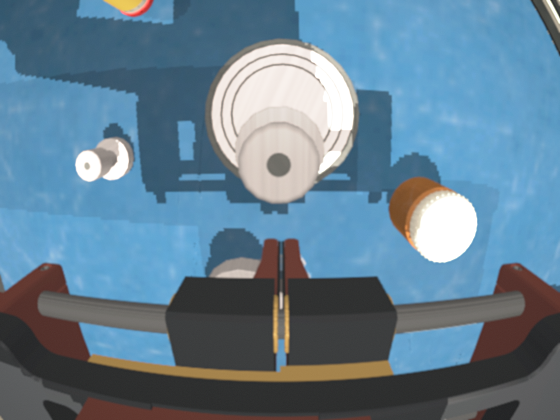

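The spindle is at (0.5193, 0.145) and the seat at (0.5207, 0.162); contact should come at a TCP y of about 0.114. In this view the head is at (279,165), and the closed fingers at (282,255) are lined up behind it. I'll approach, then push slowly.

Request:
jog_arm(rows=[[[-0.003,0.03,0],0,1],[[-0.003,0.06,0],0,1],[[-0.003,0.08,0],0,1],[[-0.003,0.1,0],0,1],[[-0.003,0.11,0],0,1],[[-0.003,0.12,0],0,1],[[-0.003,0.125,0],0,1],[[-0.003,0.13,0],0,1],[[-0.003,0.135,0],0,1],[[-0.003,0.14,0],0,1],[[-0.003,0.145,0],0,1],[[-0.003,0.15,0],0,1]])

```text
clock: 3.9
ee_pos: [0.5198, 0.1155, 0.0563]
eef_rot: [-3.141, 0.0, 1.57]
contact_force: [0.5, 0.1, -0.9]
width: 0.0003
```

```bash
cat > m.py <<'E'
import sys
from station import r
from h import *
n=sys.argv[1]
o=r.get_obs();d=r.read_camera('wrist');s=r.read_camera('side')
import pickle;pickle.dump((o,d,s),open(f'{n}.pkl','wb'))
print(o['clock'],o['ee_pos'],o['contact_force'])
cv2.imwrite(f'pics/{n}.png',np.vstack([cv2.resize(d['image'][30:230,180:380],None,fx=3,fy=3,interpolation=cv2.INTER_CUBIC)]))
cv2.imwrite(f'pics/{n}s.png',cv2.resize(s['image'][175:275,230:330],None,fx=5,fy=5,interpolation=cv2.INTER_CUBIC))
E
python3 m.py p1
```

```text
3.9 [0.51976741 0.11552597 0.05632974] [ 0.4577712   0.13964788 -0.94442345]
```

View pics/p1.png

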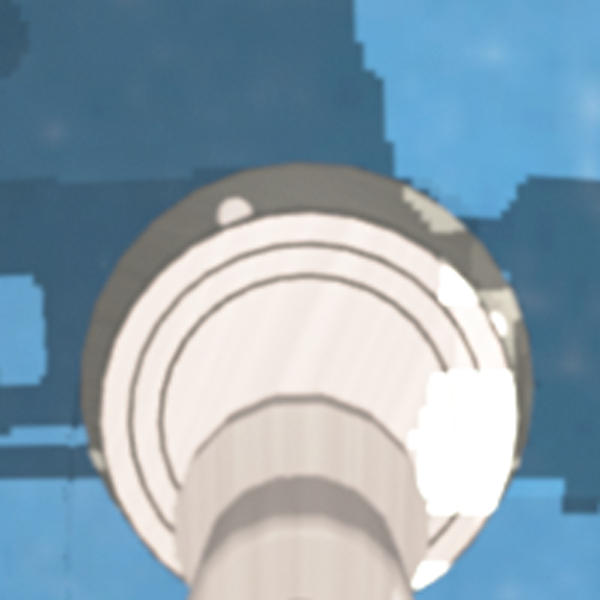

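View pics/p1s.png

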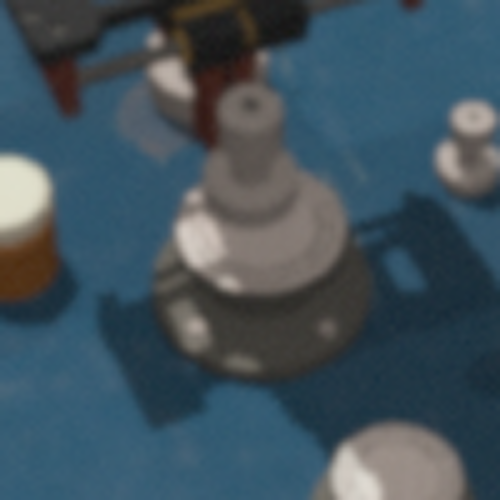

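```bash
cat > g.py <<'E'
import pickle,sys
from h import *
def load(n): return pickle.load(open(n+'.pkl','rb'))
w=lambda L:np.array(L)/3.+[180-.33,30-.33]
s=lambda L:np.array(L)/5.+[230-.4,175-.4]
E
python3 - <<'E'
from g import *
o,d,sd=load('p1')
print('ring53',circ(cast(d,w([[162,410],[185,345],[235,293],[305,275],[380,295],[430,345]]),.05,True)))
print('ring64',circ(cast(d,w([[131,405],[155,335],[210,275],[305,243],[400,270],[470,350]]),.05,True)))
print('flange',circ(cast(d,w([[190,455],[225,425],[265,402],[300,396],[345,403],[395,435]]),.069,True),.021))
print('head', cast(d,w([[297,600]]),.112,True),'side',cast(sd,s([[250,103]]),.112))
E
```

```text
ring53 (array([0.52093834, 0.16253336]), np.float64(0.025344831261038297), np.float64(0.00034309568201786045))
ring64 (array([0.52124191, 0.16193584]), np.float64(0.03126126379512856), np.float64(0.00027374574462789986))
flange (array([0.52021499, 0.14825961]), 0.021, np.float64(0.0004715468021012359))
head [[0.51969136 0.15144971 0.112     ]] side [[0.5177491  0.14609398 0.112     ]]
```

The spindle is upright and has moved about 3 mm, to y ≈ 0.148, so the offset from TCP to spindle axis is about 32.5 mm. About 14 mm is left, and I'll push 10 mm of it now.

Request:
jog_arm(rows=[[[0,0.005,0],0,1],[[0,0.01,0],0,1],[[0,0.015,0],0,1],[[0,0.02,0],0,1],[[0,0.025,0],0,1],[[0,0.03,0],0,1],[[0,0.035,0],0,1],[[0,0.04,0],0,1],[[0,0.045,0],0,1],[[0,0.05,0],0,1],[[0,0.05,0],0,1]])

```text
clock: 5.38
ee_pos: [0.5198, 0.1257, 0.0563]
eef_rot: [-3.141, -0.0, 1.57]
contact_force: [0.6, -0.8, 0.6]
width: 0.0004
```

```bash
sed -i 's/30:230,180:380/70:270,180:380/' m.py; sed -i 's/30-.33/70-.33/' g.py
python3 m.py p2
```

```text
5.375 [0.51977743 0.12574947 0.05632819] [ 0.5997527  -0.79890235  0.55329309]
```

View pics/p2.png

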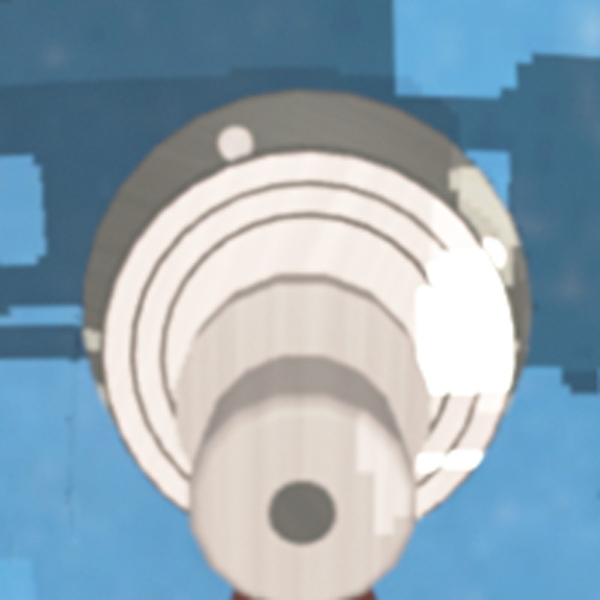

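View pics/p2s.png

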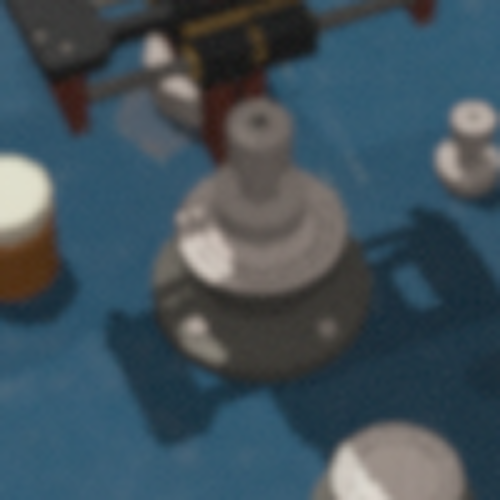

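Run:
```python
from g import *
o,d,sd=load('p2')
print('ring53',circ(cast(d,w([[163,345],[185,285],[235,233],[305,214],[380,235],[430,285]]),.05,True),.0265))
print('ring64',circ(cast(d,w([[132,345],[155,275],[210,212],[305,183],[400,210]]),.05,True),.032))
print('flange',circ(cast(d,w([[180,375],[225,305],[265,282],[300,274],[345,283],[385,310]]),.069,True),.021))
print('head', cast(d,w([[302,513]]),.112,True),'side',cast(sd,s([[261,121]]),.112))
```

```text
ring53 (array([0.52121737, 0.16100292]), 0.0265, np.float64(0.0006178314541537139))
ring64 (array([0.52148859, 0.16111655]), 0.032, np.float64(0.0003095963635260726))
flange (array([0.52059641, 0.15840991]), 0.021, np.float64(0.0007432902273983785))
head [[0.52026573 0.15752941 0.112     ]] side [[0.51774871 0.15746448 0.112     ]]
```

About 4 mm is left: the spindle is at y ≈ 0.158 and the seat at ≈ 0.162, with x within about 1 mm.

Request:
jog_arm(rows=[[[0,0.004,0],0,1],[[0,0.008,0],0,1],[[0,0.012,0],0,1],[[0,0.016,0],0,1],[[0,0.02,0],0,1],[[0,0.02,0],0,1]])

```text
clock: 6.22
ee_pos: [0.5198, 0.1299, 0.0563]
eef_rot: [-3.141, -0.0, 1.57]
contact_force: [-0.1, -0.4, 0.2]
width: 0.0004
```

Request:
jog_arm(rows=[[[0,-0.005,0],0,1],[[0,-0.02,0],0,1],[[0,-0.06,0],0,1],[[0,-0.12,0],0,1],[[0,-0.2,0],0,1],[[0,-0.2,0.15],0,1],[[0,-0.2,0.4],0,1],[[0,-0.2,0.6],0,1],[[0,-0.2,0.83],0,1],[[0,-0.2,0.83],0,1]])

```text
clock: 7.48
ee_pos: [0.5225, 0.089, 0.2261]
eef_rot: [3.134, -0.001, 1.569]
contact_force: [-0.3, 0.3, -0.4]
width: 0.0006
```

Run:
```python
from station import r
from h import *
import pickle
o=r.get_obs();d=r.read_camera('wrist');s=r.read_camera('side');c=r.read_camera('scene')
pickle.dump((o,d,s,c),open('f.pkl','wb'));print(o['clock'],o['ee_pos'],o['contact_force'])
p=proj(d,[[.5205,.162,.06]],True)[0].astype(int);print(p)
x0,y0=p[0]-55,max(p[1]-50,0);print(x0,y0)
cv2.imwrite('pics/f.png',cv2.resize(d['image'][y0:y0+100,x0:x0+110],None,fx=6,fy=6,interpolation=cv2.INTER_CUBIC))
cv2.imwrite('pics/fs.png',np.hstack([cv2.resize(s['image'][165:275,230:370],None,fx=3,fy=3),cv2.resize(c['image'][180:290,190:310],None,fx=3,fy=3)]))
```

```text
7.475 [0.52249142 0.08900888 0.22605287] [-0.32607407  0.29924737 -0.42408887]
[276 118]
221 68
```

View pics/f.png

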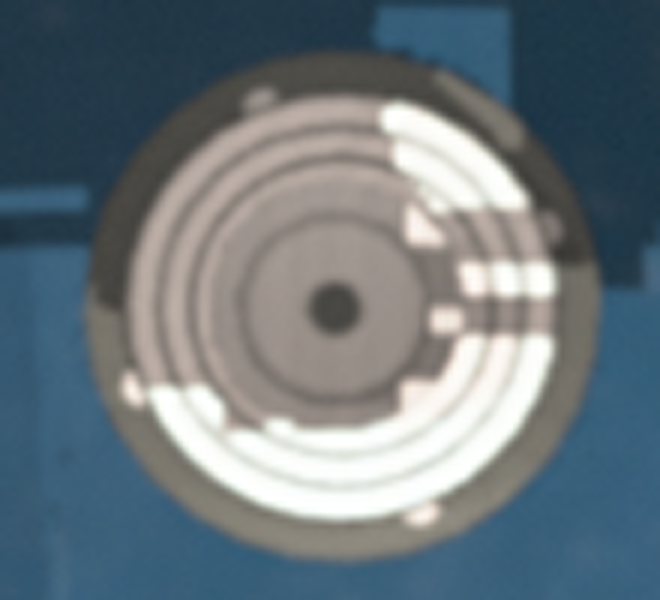

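View pics/fs.png

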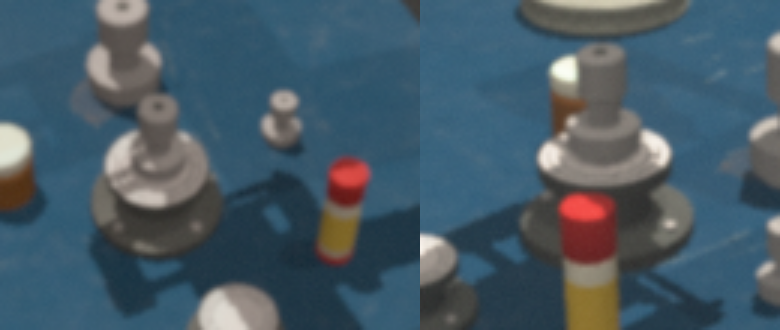

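Run:
```python
from h import *
import pickle
o,d,s,c=pickle.load(open('f.pkl','rb'))
w=lambda L:np.array(L)/6.+[221-.42,68-.42]
print('ring64',circ(cast(d,w([[158,310],[190,205],[240,155],[345,123],[525,250],[525,370],[340,488]]),.05,True)))
print('disc',circ(cast(d,w([[130,310],[342,95],[555,310],[342,521]]),.05,True)))
print('head',cast(d,w([[333,308]]),.112,True))
print('flange',circ(cast(d,w([[208,310],[225,230],[270,185],[335,168],[400,180]]),.069,True),.021))
print('scene head',cast(c,[[190+ (601-420)/3-.3,180+50/3-.3]],.112),'side head',cast(s,[[230+158/3-.3,165+105/3-.3]],.112))
print('scene jar/glue vs before: glue top',cast(s,[[230+349/3-.3,165+170/3-.3]],.092))
```

```text
ring64 (array([0.52190834, 0.16233776]), np.float64(0.03217124164133209), np.float64(0.0004587987257679421))
disc (array([0.52112514, 0.16198997]), np.float64(0.03686379674304851), np.float64(0.0002703032067701075))
head [[0.51997587 0.1622452  0.112     ]]
flange (array([0.52035124, 0.16434478]), 0.021, np.float64(0.0003109413685507094))
scene head [[0.52021512 0.1589066  0.112     ]] side head [[0.5177169  0.16029077 0.112     ]]
scene jar/glue vs before: glue top [[0.41576078 0.25162516 0.092     ]]
```

All the readings put it within about 2 mm. I'll let the arm settle and check once more.

Request:
jog_arm(rows=[[[0,0,0],0,1],[[0,0,0],0,1],[[0,0,0],0,1],[[0,0,0],0,1]])

```text
clock: 8.12
ee_pos: [0.5189, 0.0892, 0.2211]
eef_rot: [-3.139, -0.0, 1.57]
contact_force: [0.2, 0.7, 0.4]
width: 0.0003
```

Run:
```python
from station import r
from h import *
d=r.read_camera('wrist');import pickle;pickle.dump(d,open('f2.pkl','wb'))
p=proj(d,[[.5205,.162,.06]],True)[0].astype(int);x0,y0=p-[55,50];print(x0,y0)
cv2.imwrite('pics/f2.png',cv2.resize(d['image'][y0:y0+100,x0:x0+110],None,fx=6,fy=6,interpolation=cv2.INTER_CUBIC))
cv2.imwrite('pics/f2w.png',d['image'])
```

```text
227 69
```

View pics/f2.png

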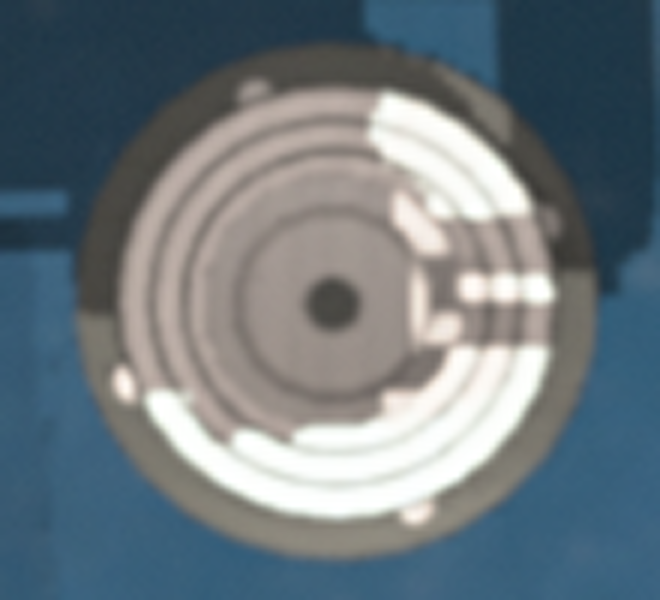

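View pics/f2w.png

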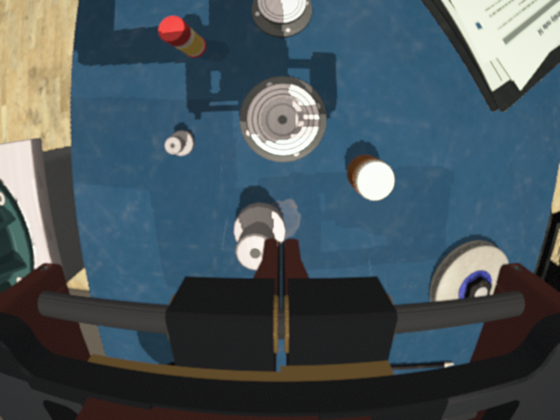

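The crop shows the head at (332,303) and the disc centred near (337,303), viewed from almost straight above. At about 0.25 mm per pixel, the spindle is within about 1–2 mm of centre and upright. The jar and the glue stick are where they were, and nothing is touching.

Run:
```python
from station import r
from h import *
import pickle
d=pickle.load(open('f2.pkl','rb'));w=lambda L:np.array(L)/6.+[227-.42,69-.42]
print(cast(d,w([[332,303]]),.112,True),circ(cast(d,w([[120,303],[337,87],[552,303],[337,519]]),.05,True)), 'jar',cast(d,[[375,180]],.052,True),'glue',cast(d,[[172,29]],.092,True))
print(r.sign_off())
```

```text
[[0.52012661 0.16232299 0.112     ]] (array([0.52083643, 0.16201237]), np.float64(0.03688518211684617), np.float64(0.00022895714754449237)) jar [[0.61945176 0.09983818 0.052     ]] glue [[0.41902032 0.25164503 0.092     ]]
the job is handed in; nothing more can be done
None
```

The spindle now stands upright on the larger pedestal, about 1 mm from centre by the last wrist measurement, and the job is handed in. I shut the fingers, lowered them to flange height and slid it about 17 mm in +y in slow pushes with their outside. I then backed off and raised the arm clear, which took about 8 s in all.

- **Final position:** the wrist camera put the spindle axis at (0.5201, 0.1623) and the disc centre at (0.5208, 0.1620).
- **Disagreements:** an earlier flange fit, taken before the arm had settled, read about 2 mm too far in y. The scene and side cameras read y 2–3 mm short. All of these are within the 5 mm tolerance.
- **Bystanders:** the jar's before and after readings agree to about 1.5 mm, and the glue stick's to about 2–5 mm depending on the camera. I took this as measurement error, since the fingers never went near either of them.

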